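# Load the toy dryer and switch it on

### The job

Tip the three wooden puzzle pieces out of the small yellow cup into the toy dryer's open basket, and stand the emptied cup upright on its cork coaster again. Then turn the rotary handle on the dryer's sloped panel clockwise from its off detent to its on detent and let go. Leave the other toys and the vase where they are.

Things in the scene. Friction and masses are not known exactly. Their poses are not given: they have to be found in the camera images.
- cup: the small yellow open building cup with the pieces in it, slightly flared: 70 high, 60 across at the foot, 68 across at the rim, wall 3, floor 5 thick, 60 g; origin at the centre of its underside, z up through the mouth
- coaster: square cork coaster 110 x 110 x 6, fixed to the board, the cup stands on it; origin at the centre of its underside, z up
- piece_block: smooth lacquered wooden piece, block 16 x 16 x 18 high; origin at the centre of its underside. All three pieces start upright on the cup's floor
- piece_round: wooden piece, cylinder 20 across, 18 high; origin at the centre of its underside
- piece_tab: wooden piece, block 12 x 16 x 18 high with a round tab on its +x side (18 long in all); origin under its middle
- dryer: white table-top toy dryer, fixed, foot 160 (x) x 285 (y); origin at the centre of its underside, z up, front to its -x. Its +y part is an open square basket; its -y part a grey panel 124 x 112 that slopes 30 degrees from level, low at the front, its back edge about 119 above the board, its normal leaning to the dryer's -x
- basket_floor (a point): centre of the basket's inner floor, 20 above the board; axes as the dryer's. Inside 150 x 150, walls 5 thick, rim 50 above this floor (70 above the board)
- handle_grip (a point): point on the handle's turning axis inside its bar, 30 out from the panel face, at the height to grip; its z axis is the turning axis, pointing out of the panel (30 degrees from vertical). The black bar is 62 long (31 to either side), 16 wide, its top 42 out from the face; the disc under it is 52 across and stands 8 out from the face
- handle_nose (a point): tip of the bar's pointed nose, on the bar's centre line, 31 from handle_grip and level with it above the face: the line between the two points is the bar's direction; it turns with the handle
- handle (a joint): rotary handle: 0 = off detent (nose to the dryer's +y side, 80 degrees anticlockwise of straight up the slope), 1.40 rad = on detent (nose straight up the slope); grows clockwise seen facing the panel; a spring snaps it over its middle to the nearer detent and holds it there with about 0.15 N m; firm stops at both detents
- race_car: bystander: teal toy race car 86 x 44 x 34, origin under its centre
- whistle: bystander: stainless whistle about 50 x 18 x 22, origin under its round chamber
- skittle: bystander: small turned wooden skittle, 30 across, 60 high, origin under its centre
- tin: bystander: metal tin with clip-on lid, 104 x 152 x 74, origin under its centre
- big_cup: bystander: tower of two yellow building cups upside down, 96 across, 115 high, origin under its centre
- bud_vase: bystander: blue ceramic bud vase, 68 across, 100 high, origin under its centre
Things that resemble listed ones, but are neither listed nor needed, are in the scene too. Leave any red look-alike of the cup alone.

How it is judged (in metres and radians):
On the way, in this order (a step that is already met when the one before it is completed fails the run):
1. all three pieces lie in the dryer's basket (x of piece_block in the frame of basket_floor between -0.078 and 0.078 m and y of piece_block in the frame of basket_floor between -0.078 and 0.078 m and x of piece_round in the frame of basket_floor between -0.078 and 0.078 m and y of piece_round in the frame of basket_floor between -0.078 and 0.078 m and x of piece_tab in the frame of basket_floor between -0.078 and 0.078 m and y of piece_tab in the frame of basket_floor between -0.078 and 0.078 m and z of piece_block in the frame of basket_floor between -0.005 and 0.045 m and z of piece_round in the frame of basket_floor between -0.005 and 0.045 m and z of piece_tab in the frame of basket_floor between -0.005 and 0.045 m), for 0.2 s.
2. the cup stands upright on the coaster, let go (x of cup in the frame of coaster between -0.05 and 0.05 m and y of cup in the frame of coaster between -0.05 and 0.05 m and z of cup in the frame of coaster between 0.003 and 0.01 m and angle between cup's own z axis and vertical below 0.1 rad and linear speed of cup below 0.03 m/s and contact force between cup and the fingers below 0.2 N), for 0.2 s.
3. the handle is at its on detent (value of joint handle between 1.28 and 1.5 rad), for 0.2 s.
At the end, for the whole second after the job is handed in: All three pieces lie at rest inside the basket below its rim; the cup stands upright (within 0.1 rad), at rest and released on the coaster, its centre within 50 mm of the coaster's centre along each side; the handle rests at on (1.28 to 1.50 rad) (all of step 1 and all of step 2 and all of step 3 and linear speed of each of piece_block, piece_round, piece_tab below 0.05 m/s and velocity of joint handle between -0.1 and 0.1 rad/s); the robot touches nothing.
It fails at once if another toy or the vase is moved more than 40 mm (distance of any of race_car, whistle, skittle, tin, big_cup, bud_vase from where it was at the start of the episode above 0.04 m).
It fails at once if another toy or the vase is tipped over (angle between any of race_car, whistle, skittle, tin, big_cup, bud_vase's own z axis and vertical above 0.6 rad).
It also fails if it takes over 67 s, if anything falls off the work surface, if the arm or the gripper's body presses on something with over 40 N, if the wrist force passes 120 N, or if a joint passes its speed limit or range.

### The arm

A 6-joint arm with a two-finger parallel gripper is mounted at the origin on the work surface. World frame = base frame: x ahead of the robot, y to its left, z up, the work surface at z = 0. Lengths are in mm, angles in rad, forces in N, time in s.
With the tool pointing down it reaches from about 350 to 850 mm from the base axis. Payload 8.1 kg.
Tool frame: the origin (TCP) lies between the finger pads; the fingertips stand 19 mm ahead of it and the grasp point (between the pads) is the TCP; z points along the fingers, y is the direction in which the jaws open and shut (so a half turn about z gives the same grasp; the last joint's range is limited). The gripper opens to 93 mm and grips with 3 to 60 N. Pads are 15 mm wide; open, the fingers measure 128 mm over their backs; the gripper's body (75 mm by 188 mm) begins 65 mm behind the grasp point.
Start: joints at [-1.289, 0.13, 1.488, -0, 1.523, -0.085], TCP at [215.198, -560.085, 237.635] pointing down, gripper open.
Joint ranges: [-2.96, 2.96], [-0.89, 2.26], [0.02, 2.5], [-1.34, 4.48], [0, 2.73], [-2.66, 2.66]. Speed limits (rad/s): [2.39, 2.39, 2.79, 3.14, 3.14, 3.14].

### API

Orientations are given as a unit quaternion [x, y, z, w].
In Python, from workcell import manip, vision, job gives the robot as it stands. The module is installed in compiled form; this text tells all that it offers.
- The arm moves only by the tool jog_arm, never from a script. Its argument "targets" is text: rows parted by semicolons, each of 5 numbers parted by spaces: the shift along the tool's x, y, z in mm, then the turn about the tool's z in degrees, then the finger opening in mm, from 0 to 93. A call has 1 to 8 rows; each row is the pose to reach, as a shift and turn from the pose commanded when the call began, along the tool's axes at that moment; what a row does not reach only later rows make up. A row lasts 1/8 s, in which the tool goes at most 62.5 mm and 10.7 degrees, less where a joint would pass 70% of its speed; a pose out of reach is approached as far as the arm can. A call with a gripper value outside its range is refused whole. The fingers move at their own pace and stop on an object; "grip_force" is the grip in N (left out, the last holds). Time passes only in rows, so rows that repeat a pose let the fingers close. It gives the time, the measured TCP pose, the force and the opening at its end, in the units of the state.
- manip.observe(): the state, without advancing time (a new reading comes with each control period).
- vision.read_camera(name): name is "scene" or "side" or "wrist"; returns the picture (384x512x3 uint8, blue, green, red); there is no depth.
- vision.camera_model(name): a dict with "K" (3x3 intrinsics, pixels), "extrinsics" (4x4, takes a point from camera to world coordinates). Camera axes: x right, y up, looking along -z (the intrinsics and any distortion apply to the point x, -y, -z); pixel columns grow to the right and rows downward; lengths in mm; the calibration is good to about 2 mm. A picture is of the moment at which its call begins: read the wrist's pose just before it. camera_model takes no time and is no camera call; for the wrist camera it gives the pose at the moment of the call.
- job.finish_job(): hands the job in, once; it reports no verdict.
The state is a dict: "t": time; "joint_positions": joint angles; "qvel": joint speeds; "joint_torque": joint torques, N m; "eef_pos": TCP position; "tool_rot": TCP orientation; "force": force on the tool from outside, world axes, zero at the start; "wrist_torque": the same for the moment, N m; "gripper_width": opening from 0.0 (shut) to 1.0 (fully open).
Only numpy, scipy, OpenCV 4.12 (cv2) and the standard library are available. Lean on these libraries where they do the work, as an engineer would, in place of code of your own. Each camera call takes 0.05 s, during which the arm holds its last target.

## Working session

There is one attempt and no reset: what is moved stays moved. The work goes in short steps, Python scripts to look and compute and a tool call to move; the robot and the scene stay as the last step left them, time stands still between calls to the robot, and variables do not carry over. Pictures are saved under pics/ and viewed, and the job is handed in when it is done.

Besides the shell and the picture viewer there is one more tool, called after "Emit:" by a JSON object that holds its "name" and its "arguments", one argument or row to a line. jog_arm: Moves the arm, as the interface text tells. Its arguments: {"type":"object","properties":{"targets":{"type":"string"},"grip_force":{"type":"number"}},"required":["targets"]}

```bash
mkdir -p pics
cat > look.py <<'E'
from workcell import manip, vision, job
import cv2, numpy as np, sys
tag=sys.argv[1]
for n in sys.argv[2:]:
    m=vision.camera_model(n); im=vision.read_camera(n)
    cv2.imwrite(f'pics/{n}_{tag}.png',im); np.savez(f'pics/{n}_{tag}.npz',K=m['K'],E=m['extrinsics'])
    print(n,[k for k in m],np.round(m['K'],1).tolist(),np.round(m['extrinsics'],3).tolist())
s=manip.observe();print(s)
E
python3 look.py 0 scene side wrist
```

```text
scene ['K', 'extrinsics'] [[491.5, 0.0, 251.5], [0.0, 491.5, 193.3], [0.0, 0.0, 1.0]] [[-0.86, -0.385, 0.335, 1023.338], [0.51, -0.66, 0.551, 715.959], [0.008, 0.645, 0.764, 1186.63], [0.0, 0.0, 0.0, 1.0]]
side ['K', 'extrinsics'] [[477.5, 0.0, 251.9], [0.0, 477.5, 186.2], [0.0, 0.0, 1.0]] [[-0.838, 0.365, -0.407, 90.665], [-0.546, -0.554, 0.628, 646.593], [0.004, 0.748, 0.663, 889.033], [0.0, 0.0, 0.0, 1.0]]
wrist ['K', 'extrinsics'] [[292.0, 0.0, 259.1], [0.0, 292.0, 189.3], [0.0, 0.0, 1.0]] [[0.357, 0.892, 0.278, 292.284], [-0.934, 0.341, 0.105, -529.326], [-0.001, -0.297, 0.955, 383.024], [0.0, 0.0, 0.0, 1.0]]
{'t': 0.15, 'joint_positions': array([-1.28940079e+00,  1.30993121e-01,  1.48905261e+00, -1.59292558e-05,
        1.52296617e+00, -8.54316433e-02]), 'qvel': array([ 0.00022464, -0.00119477, -0.00389884, -0.00114897, -0.000322  ,
        0.00066246]), 'joint_torque': array([ 9.88868997e-04, -5.60478795e+01, -4.92331946e+01,  7.69325858e-02,
        3.05215828e-02, -8.94626214e-05]), 'eef_pos': array([ 215.07645416, -559.68624343,  236.81224041]), 'tool_rot': array([ 9.83226510e-01,  1.82387299e-01, -7.73365096e-05, -7.05444963e-04]), 'force': array([-0.00956126,  0.32875435,  0.21535902]), 'wrist_torque': array([0.00447317, 0.02255368, 0.02023858]), 'gripper_width': 1.0020915877232408}
```

View pics/scene_0.png

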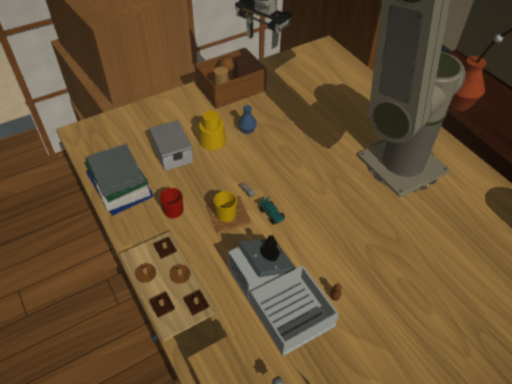

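View pics/side_0.png

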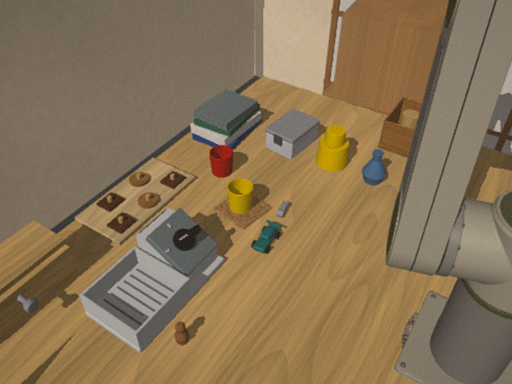

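View pics/wrist_0.png

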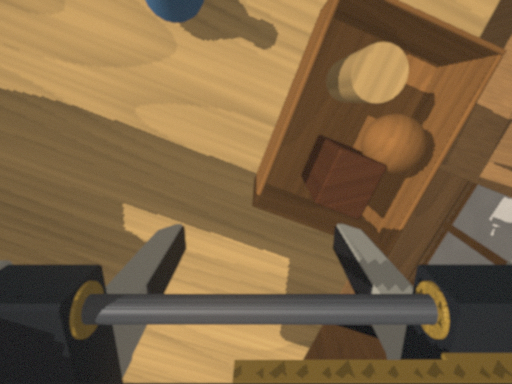

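Scene view: the yellow cup on its coaster is at about (225,207), the dryer at (280,290) and the red decoy at (172,203). The side view has the cup at (240,197) and the handle at (187,237). The jog can't tilt the tool, so I'll have to pivot the cup in a light grip by catching its foot on the basket rim. I'll zoom in to measure.

Run:
```python
import cv2
for n,(x,y,w,h) in dict(scene=(195,160,160,200),side=(70,160,230,190)).items():
    im=cv2.imread(f'pics/{n}_0.png')[y:y+h,x:x+w]
    f=min(800//w,600//h); im=cv2.resize(im,None,fx=f,fy=f,interpolation=cv2.INTER_CUBIC)
    for i in range(0,w,20): cv2.putText(im,str(x+i),(i*f,8),0,.3,(0,0,255),1); cv2.line(im,(i*f,0),(i*f,h*f),(90,90,90),1)
    for i in range(0,h,20): cv2.putText(im,str(y+i),(0,i*f+8),0,.3,(0,0,255),1); cv2.line(im,(0,i*f),(w*f,i*f),(90,90,90),1)
    cv2.imwrite(f'pics/{n}_crop.png',im)
```

```text
(no output)
```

View pics/scene_crop.png

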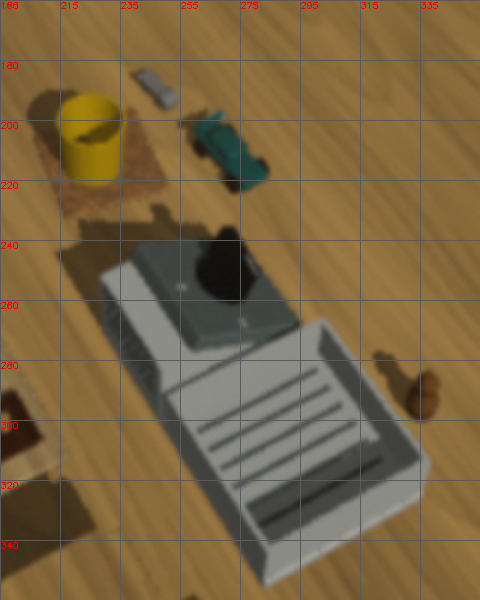

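View pics/side_crop.png

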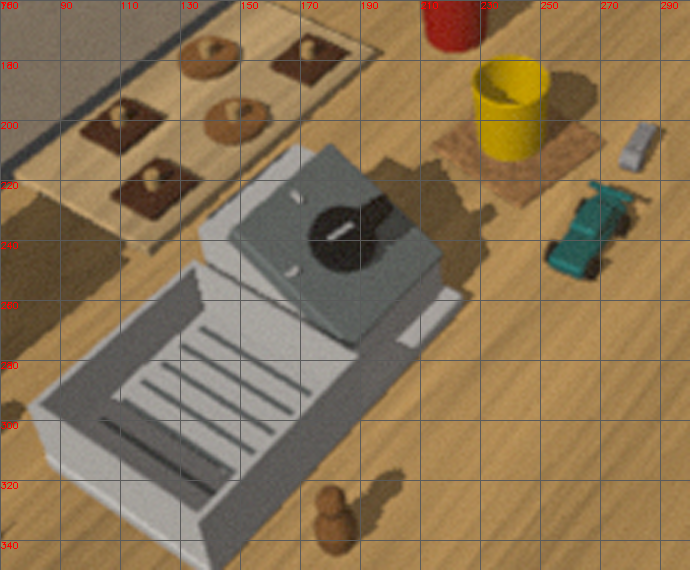

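```bash
cat > geo.py <<'E'
import numpy as np, cv2
def ray(f,u,v):
    d=np.load(f'pics/{f}.npz');K,E=d['K'],d['E']
    r=np.array([(u-K[0,2])/K[0,0],-(v-K[1,2])/K[1,1],-1.]); r=E[:3,:3]@r
    return E[:3,3],r/np.linalg.norm(r)
def pl(f,u,v,z):
    o,r=ray(f,u,v); return o+r*(z-o[2])/r[2]
def tri(*obs):
    A=np.zeros((3,3));b=np.zeros(3)
    for f,u,v in obs:
        o,r=ray(f,u,v);P=np.eye(3)-np.outer(r,r);A+=P;b+=P@o
    p=np.linalg.solve(A,b); return p,[np.linalg.norm(np.cross(p-ray(*o)[0],ray(*o)[1])) for o in obs]
E
python3 - <<'E'
from geo import *
np.set_printoptions(precision=1,suppress=True)
for n,a,b in [('+y front',(338,313),(136,335)),('+y back',(283.5,342),(80,294)),('-y back',(249,291),(135,247)),('-y front',(302,266),(189,275))]:
    print(n,pl('scene_0',*a,70),pl('side_0',*b,70),*tri(('scene_0',*a),('side_0',*b)))
print('panel')
for n,a,b in [('back +y',(259,276),(147,239)),('back -y',(240,240),(180,208)),('front+y',(294,267),(188,276)),('front-y',None,(217,245))]:
    print(n, tri(('scene_0',*a),('side_0',*b)) if a else pl('side_0',*b,57))
for f in ('scene_0','side_0'):
    im=cv2.imread(f'pics/{f}.png');h=cv2.cvtColor(im,cv2.COLOR_BGR2HSV)
    m=cv2.inRange(h,(20,150,80),(34,255,255));n,l,s,c=cv2.connectedComponentsWithStats(m)
    print(f,s[s[:,4]>100].tolist())
    # handle black
    m=(im.max(2)<45).astype(np.uint8);n,l,s,c=cv2.connectedComponentsWithStats(m)
    print([x for x in np.c_[s,c.round()].tolist() if x[4]>40])
print('coaster',[pl('side_0',*p,6) for p in [(214,209),(243,188+40),(271,207)]],[pl('scene_0',*p,6) for p in [(216,231),(251,221)]])
print('cup rim',pl('scene_0',225,200,76),pl('side_0',240.5,186,76))
E
```

```text
+y front [547.3 351.   70. ] [543.8 351.8  70. ] [545.8 350.2  66.4] [np.float64(0.3403388297174769), np.float64(0.3403388297176592)]
+y back [704.2 345.3  70. ] [705.7 345.5  70. ] [704.6 345.9  71.5] [np.float64(0.09350008759140362), np.float64(0.09350008759147671)]
-y back [706.  187.3  70. ] [700.4 189.4  70. ] [704.6 185.5  64.6] [np.float64(0.7484312812156834), np.float64(0.7484312812155427)]
-y front [547.5 194.4  70. ] [548.9 184.3  70. ] [547.1 190.5  72. ] [np.float64(4.417983827795094), np.float64(4.417983827795016)]
panel
back +y (array([671.1, 176.6, 101.1]), [np.float64(1.3697878642681152), np.float64(1.3697878642681622)])
back -y (array([663.2,  68.1, 115.4]), [np.float64(1.1275419187543794), np.float64(1.127541918754503)])
front+y (array([559.7, 177.1,  51. ]), [np.float64(0.1452057145348199), np.float64(0.1452057145347902)])
front-y [556.4  74.   57. ]
scene_0 [[0, 0, 512, 384, 195054], [198, 110, 29, 41, 943], [213, 190, 24, 32, 611]]
[[0.0, 0.0, 512.0, 384.0, 189748.0, 250.0, 195.0], [236.0, 0.0, 61.0, 31.0, 522.0, 267.0, 12.0], [322.0, 0.0, 13.0, 34.0, 163.0, 325.
[... 414 characters left out ...]
, 89.0], [374.0, 103.0, 34.0, 35.0, 909.0, 390.0, 120.0], [442.0, 107.0, 70.0, 75.0, 2133.0, 484.0, 139.0], [497.0, 107.0, 15.0, 12.0, 43.0, 505.0, 112.0], [383.0, 142.0, 13.0, 18.0, 111.0, 388.0, 150.0], [260.0, 236.0, 20.0, 26.0, 349.0, 269.0, 249.0], [159.0, 350.0, 18.0, 30.0, 98.0, 168.0, 366.0]]
side_0 [[0, 0, 512, 384, 194503], [315, 125, 35, 47, 1267], [226, 178, 28, 36, 814]]
[[0.0, 0.0, 512.0, 384.0, 196227.0, 256.0, 191.0], [174.0, 225.0, 27.0, 25.0, 365.0, 186.0, 238.0]]
coaster [array([666.2, -58.5,   6. ]), array([563.7, -43.4,   6. ]), array([ 544.2, -147.8,    6. ])] [array([671.1, -63.2,   6. ]), array([563.2, -42.7,   6. ])]
cup rim [ 617. -102.   76.] [ 614.1 -108.    76. ]
```

Emit:
{"name": "jog_arm", "arguments": {
  "targets": "30 -16 0 5 93; 85 -46 0 12 93; 140 -75 0 21 93; 195 -105 0 21 93; 250 -134 0 21 93; 305 -164 0 21 93; 360 -194 0 21 93; 410 -220 0 21 93"
}}

```text
t: 1.15
eef_pos: [520.0, -205.6, 237.5]
tool_rot: [1.0, 0.0, -0.0, -0.0]
force: [0.8, -0.0, 0.3]
gripper_width: 1.004
```

Run:
```python
from geo import *
np.set_printoptions(precision=1,suppress=True)
print(pl('scene_0',336,298,0),pl('side_0',183,343,0), 'red',pl('scene_0',172,193,76),'car',pl('scene_0',272,212,15),'whistle',pl('scene_0',246,188,10))
```

```text
[495.5 290.4   0. ] [489.3 287.5   0. ] red [ 739.2 -204.3   76. ] car [494.6 -34.1  15. ] whistle [ 512.  -160.2   10. ]
```

```bash
python3 look.py 1 wrist | tail -1 | cut -c1-20
```

```text
0.27546627,
```

View pics/wrist_1.png

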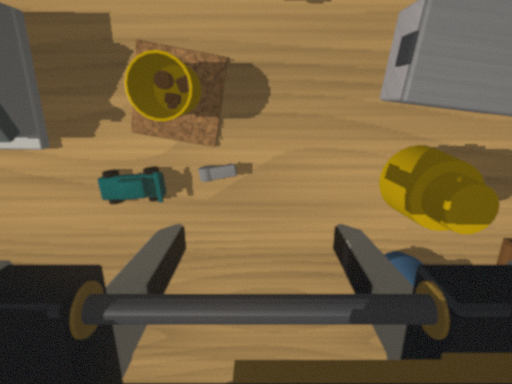

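Wrist view: the cup mouth is at about (162,86) with three pieces inside. The coaster corners are near (137,41), (229,58), (216,145) and (131,127).

Run:
```python
from geo import *
np.set_printoptions(precision=1,suppress=True)
f='wrist_1'
print(np.load('pics/wrist_1.npz')['E'])
c=[pl(f,*p,6) for p in [(137,41),(229,58),(216,145),(131,127)]];print(c,np.mean(c,0))
im=cv2.imread('pics/wrist_1.png');h=cv2.cvtColor(im,cv2.COLOR_BGR2HSV)
m=cv2.inRange(h,(20,150,60),(34,255,255));m[:,250:]=0
cs,_=cv2.findContours(m,cv2.RETR_EXTERNAL,cv2.CHAIN_APPROX_NONE);c=max(cs,key=cv2.contourArea);print(cv2.boundingRect(c))
# rim points: left part of outer contour projected to rim plane -> circle fit
P=np.array([pl(f,*p[0],76)[:2] for p in c])
print(P.min(0),P.max(0))
u=c[:,0,0]; Q=P[u<160]; A=np.c_[2*Q,np.ones(len(Q))];s=np.linalg.lstsq(A,(Q**2).sum(1),rcond=None)[0];print('rim',s[:2],np.sqrt(s[2]+s[0]**2+s[1]**2))
```

```text
[[  -0.     1.     0.3  602.7]
 [  -1.    -0.     0.  -204.8]
 [   0.    -0.3    1.   383.8]
 [   0.     0.     0.     1. ]]
[array([667.2, -62.1,   6. ]), array([ 648.8, -169.2,    6. ]), array([ 545.4, -149.1,    6. ]), array([568.4, -42.2,   6. ])] [ 607.4 -105.7    6. ]
(124, 49, 78, 73)
[ 580.8 -147.2] [648.3 -70.3]
rim [ 614.5 -104.1] 33.437656068428005
```

Emit:
{"name": "jog_arm", "arguments": {
  "targets": "50 -52 10 0 93; 94.5 -100 40 0 93; 94.5 -101.5 90 0 93; 94.5 -101.5 145 0 93; 94.5 -101.5 180 0 93; 94.5 -101.5 191.5 0 93; 94.5 -101.5 191.5 0 50; 94.5 -101.5 191.5 0 50",
  "grip_force": 10
}}

```text
t: 2.2
eef_pos: [615.1, -106.7, 48.6]
tool_rot: [1.0, 0.0, 0.002, 0.0]
force: [-0.4, -0.5, 1.1]
gripper_width: 0.836
```

Emit:
{"name": "jog_arm", "arguments": {
  "targets": "0 0 0 0 50; 0 0 0 0 50; 0 0 -10 0 50; 0 0 -30 0 50; 0 0 -60 0 50"
}}

```text
t: 2.82
eef_pos: [612.8, -106.0, 106.9]
tool_rot: [1.0, 0.0, -0.001, -0.0]
force: [1.0, 0.1, -1.5]
gripper_width: 0.733
```

```bash
python3 look.py 2 wrist side| tail -1 | cut -c1-20
```

```text
1.08411089e+
```

View pics/side_2.png

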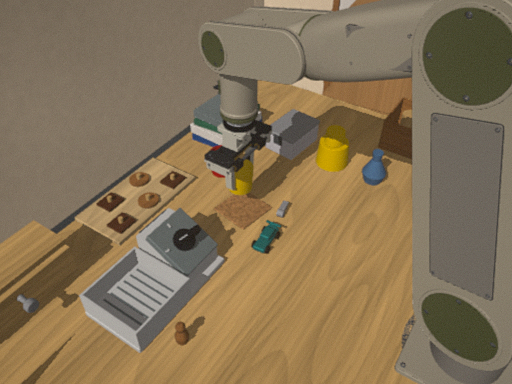

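View pics/wrist_2.png

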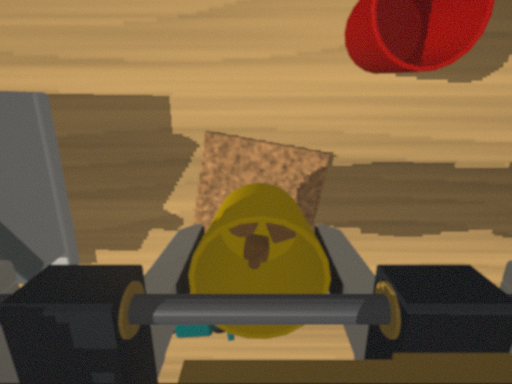

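The pads touch at 68 mm, which is the rim, so the pivot axis sits higher than I want. I'll set the cup back down and grip lower to find where the contact moves.

Emit:
{"name": "jog_arm", "arguments": {
  "targets": "0 0 30 0 50; 0 0 55 0 50; 0 0 60 0 50; 0 0 60 0 93; 0 0 60 0 93; 0 0 70 0 93; 0 0 78 0 93; 0 0 78 0 50"
}}

```text
t: 3.92
eef_pos: [612.4, -105.9, 26.6]
tool_rot: [1.0, 0.0, -0.001, -0.0]
force: [0.3, -1.3, -0.2]
gripper_width: 0.933
```

Emit:
{"name": "jog_arm", "arguments": {
  "targets": "0 0 0 0 50; 0 0 0 0 50; 0 0 0 0 50; 0 0 0 0 50"
}}

```text
t: 4.42
eef_pos: [613.8, -106.2, 28.5]
tool_rot: [1.0, 0.0, 0.0, 0.0]
force: [0.5, 0.8, 0.7]
gripper_width: 0.723
```

```bash
python3 look.py 3 wrist side| tail -1 | cut -c1-20
```

```text
-3.53162724e-
```

View pics/wrist_3.png

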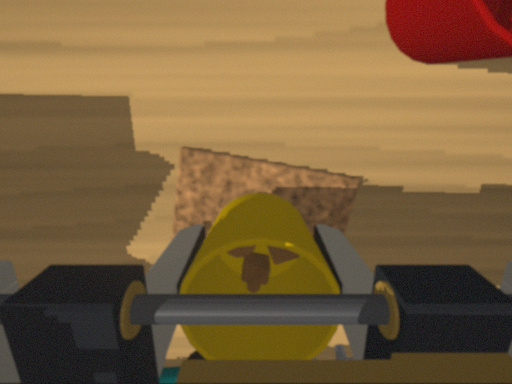

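Emit:
{"name": "jog_arm", "arguments": {
  "targets": "0 0 0 0 93; 0 0 0 0 93; 0 0 -30 0 93; 0 0 -50 0 93; 0 0 -50 0 93; 0 0 -50 0 50; 0 0 -50 0 50; 0 0 -50 0 50",
  "grip_force": 15
}}

```text
t: 5.52
eef_pos: [612.8, -106.0, 77.1]
tool_rot: [1.0, 0.0, -0.001, -0.0]
force: [0.4, 0.3, -1.5]
gripper_width: 0.736
```

Emit:
{"name": "jog_arm", "arguments": {
  "targets": "0 0 0 0 50; 0 0 0 0 50; 0 0 0 0 50; 0 0 -10 0 50; 0 0 -30 0 50; 0 0 -60 0 50; 0 0 -90 0 50"
}}

```text
t: 6.4
eef_pos: [613.9, -106.3, 171.0]
tool_rot: [1.0, 0.0, 0.001, 0.0]
force: [0.8, -0.4, -0.3]
gripper_width: 0.732
```

```bash
python3 look.py 4 wrist side| tail -1 | cut -c1-20
```

```text
9.40004401e-
```

View pics/wrist_4.png

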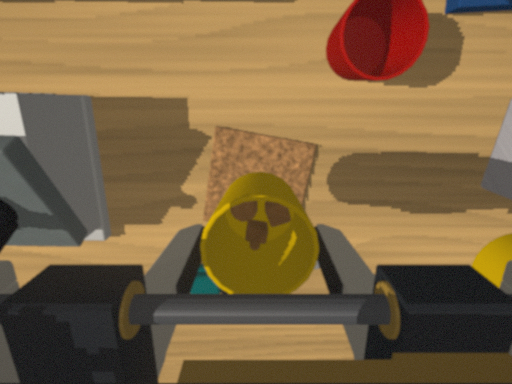

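View pics/side_4.png

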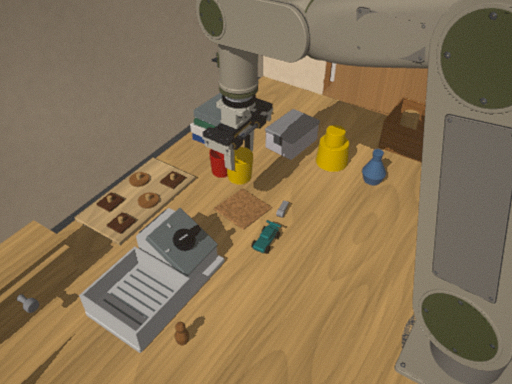

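The cup hangs upright from the rim grip with its pieces still inside. I'll carry it round the front of the dryer.

Emit:
{"name": "jog_arm", "arguments": {
  "targets": "-25 -8 -5 0 50; -65 -25 -10 0 50; -100 -60 -10 0 50; -125 -100 -10 0 50; -130 -150 -10 0 50; -130 -205 -10 0 50; -130 -255 -10 0 50; -130 -295 -10 0 50"
}}

```text
t: 7.5
eef_pos: [483.0, 190.8, 178.3]
tool_rot: [1.0, 0.001, 0.0, -0.0]
force: [0.3, -0.2, -0.1]
gripper_width: 0.729
```

Emit:
{"name": "jog_arm", "arguments": {
  "targets": "0 -30 0 0 50; 0 -55 0 0 50; 0 -60 0 0 50; 0 -60 0 0 50"
}}

```text
t: 8.0
eef_pos: [483.3, 248.6, 178.0]
tool_rot: [1.0, 0.0, -0.0, 0.0]
force: [-0.5, -0.9, -1.4]
gripper_width: 0.729
```

```bash
python3 look.py 5 wrist side| tail -1 | cut -c1-20
```

```text
-8.60048505e-
```

View pics/wrist_5.png

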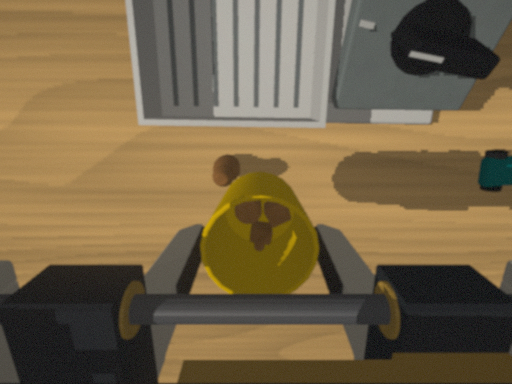

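View pics/side_5.png

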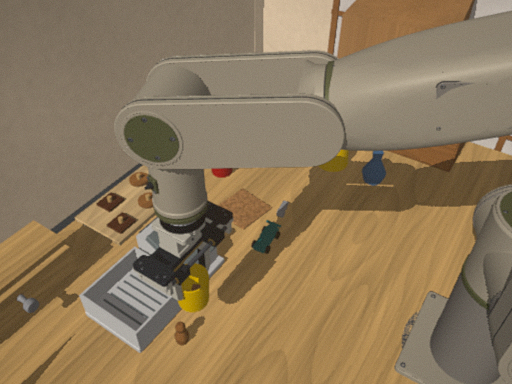

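Run:
```python
from geo import *
np.set_printoptions(precision=1,suppress=True)
f='wrist_5'
for p in [(137,125),(325,125),(340,0),(129,0)]: print(p,pl(f,*p,70))
print('sk',pl(f,222,160,60),pl(f,232,178,0))
```

```text
(137, 125) [544.5 353.5  70. ]
(325, 125) [544.3 193.   70. ]
(340, 0) [637.3 187.8  70. ]
(129, 0) [637.4 347.9  70. ]
sk [512.  283.4  60. ] [478.8 280.4   0. ]
```

Emit:
{"name": "jog_arm", "arguments": {
  "targets": "12 -6 10 0 50; 22 -6 30 0 50; 25 -6 39 0 50; 30 -6 40 0 50; 45 -6 38 0 50; 60 -6 36 0 50; 68 -6 34 0 50; 68 -6 34 0 50"
}}

```text
t: 9.1
eef_pos: [552.0, 254.8, 144.9]
tool_rot: [1.0, -0.0, 0.0, -0.0]
force: [-0.7, 1.0, 1.1]
gripper_width: 0.73
```

```bash
python3 look.py 6 wrist scene side| tail -1 | cut -c1-20
```

```text
-3.33131030e-
```

View pics/wrist_6.png

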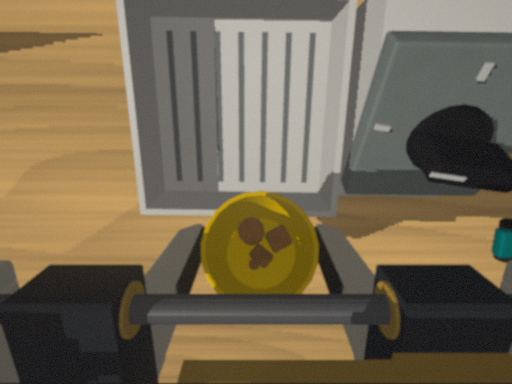

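View pics/side_6.png

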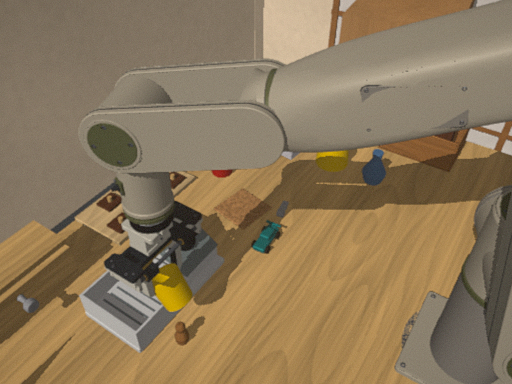

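It's working: the cup is tilted about 30° with its foot caught on the front rim, and the force is low. I'll carry on to about 90°.

Emit:
{"name": "jog_arm", "arguments": {
  "targets": "9 0 2 0 50; 18 0 4 0 50; 27 0 8 0 50; 35 0 13 0 50; 42 0 18 0 50; 48 0 24 0 50; 53 0 31 0 50; 57 0 38 0 50"
}}

```text
t: 10.25
eef_pos: [608.8, 254.9, 105.8]
tool_rot: [1.0, 0.0, 0.0, -0.0]
force: [-0.9, 1.4, 0.8]
gripper_width: 0.73
```

```bash
python3 look.py 7 wrist side| tail -1 | cut -c1-20
```

```text
-4.28023366e-
```

View pics/wrist_7.png

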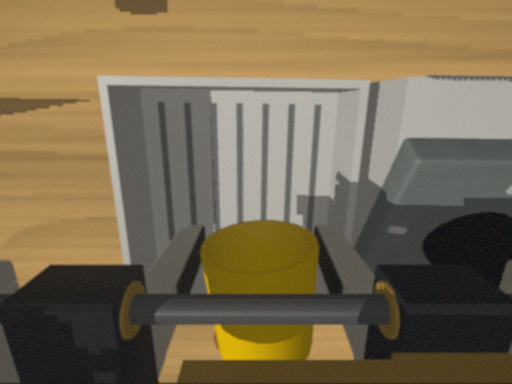

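View pics/side_7.png

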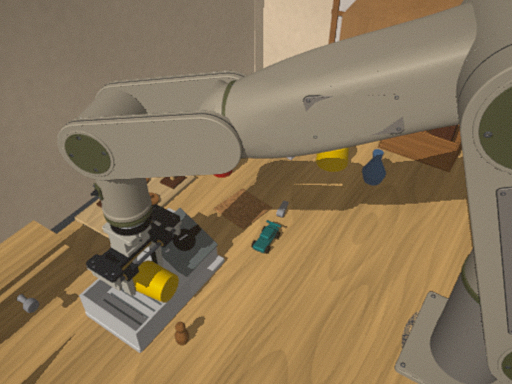

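The cup is now horizontal across the rim. Lowering further.

Emit:
{"name": "jog_arm", "arguments": {
  "targets": "3 0 9 0 50; 5 0 17 0 50; 7 0 25 0 50; 7 0 32 0 50; 7 0 38 0 50; 6 0 43 0 50; 6 0 43 0 50; 6 0 43 0 50"
}}

```text
t: 11.35
eef_pos: [614.5, 254.8, 63.4]
tool_rot: [1.0, 0.0, 0.0, 0.0]
force: [3.4, 0.7, -0.8]
gripper_width: 0.727
```

```bash
python3 look.py 8 wrist side| tail -1 | cut -c1-20
```

```text
9.31245424e-
```

View pics/wrist_8.png

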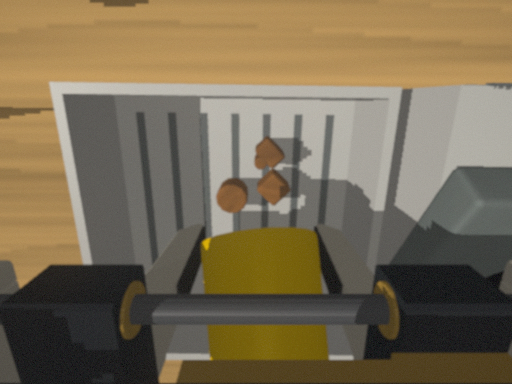

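View pics/side_8.png

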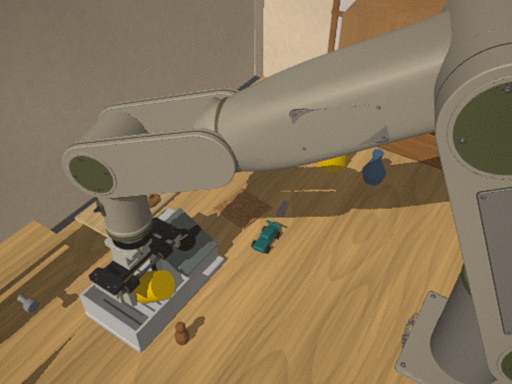

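All three pieces are on the basket floor, at (232,195), (269,153) and (273,187). I'll lift back along the path and see whether the cup swings upright by itself under a light grip.

Emit:
{"name": "jog_arm", "arguments": {
  "targets": "1 0 -11 0 50; 1 0 -25 0 50; -3 0 -40 0 50; -12 0 -55 0 50; -12 0 -70 0 50; -12 0 -70 0 50",
  "grip_force": 4
}}

```text
t: 12.2
eef_pos: [603.4, 255.3, 135.6]
tool_rot: [1.0, 0.0, 0.002, -0.001]
force: [0.4, 0.4, -0.3]
gripper_width: 0.72
```

```bash
python3 look.py 9 wrist side| tail -1 | cut -c1-20
```

```text
-9.92511353e-
```

View pics/wrist_9.png

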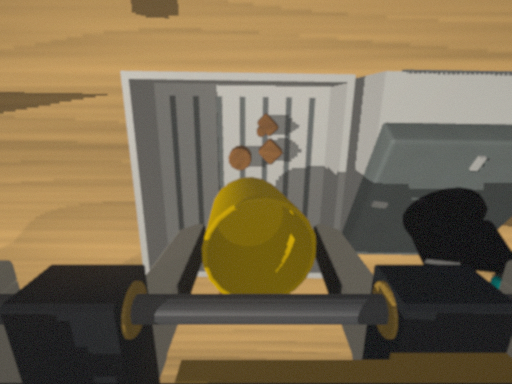

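View pics/side_9.png

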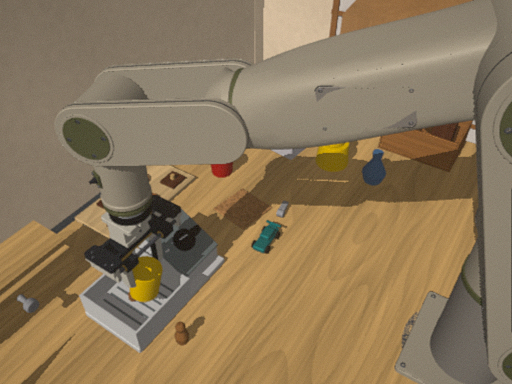

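The cup swung back to upright on its own. I'll firm the grip and carry it back to the coaster.

Emit:
{"name": "jog_arm", "arguments": {
  "targets": "0 0 -10 0 50; -10 0 -40 0 50; -45 0 -55 0 50; -85 10 -55 0 50; -112 40 -55 0 50; -118 90 -55 0 50; -118 145 -55 0 50; -118 200 -55 0 50",
  "grip_force": 8
}}

```text
t: 13.3
eef_pos: [484.1, 53.4, 188.5]
tool_rot: [1.0, 0.001, 0.0, 0.0]
force: [0.8, -1.1, -0.0]
gripper_width: 0.718
```

Emit:
{"name": "jog_arm", "arguments": {
  "targets": "0 50 0 0 50; 20 95 0 0 50; 55 130 0 0 50; 90 152 0 0 50; 115 160 0 0 50; 122 161 10 0 50; 122 161 40 0 50; 122 161 40 0 50"
}}

```text
t: 14.3
eef_pos: [603.6, -105.0, 144.4]
tool_rot: [1.0, 0.0, -0.003, -0.001]
force: [-1.2, -1.3, -0.8]
gripper_width: 0.713
```

```bash
python3 look.py 10 wrist side| tail -1 | cut -c1-20
```

```text
-4.15845949e-
```

View pics/wrist_10.png

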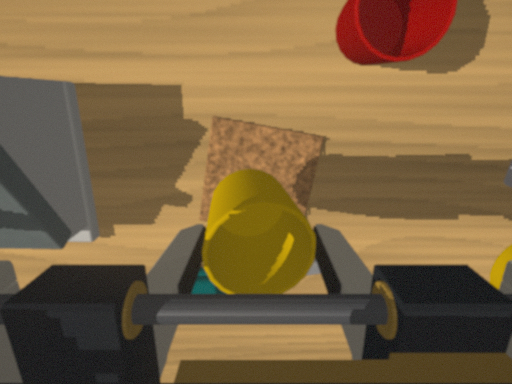

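View pics/side_10.png

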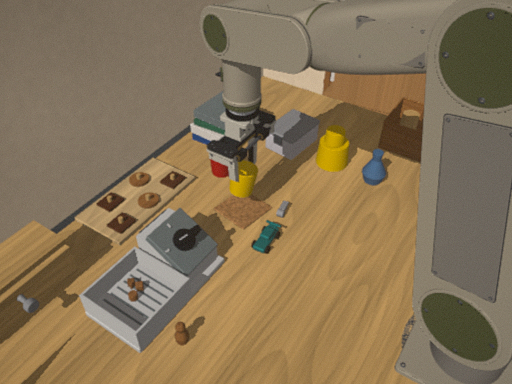

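Emit:
{"name": "jog_arm", "arguments": {
  "targets": "1 0 20 0 50; 2 0 40 0 50; 2 0 50 0 50; 2 0 56 0 50; 2 0 60 0 50; 2 0 63 0 50; 2 0 63 0 50",
  "grip_force": 5
}}

```text
t: 15.28
eef_pos: [608.6, -106.2, 85.3]
tool_rot: [1.0, 0.0, 0.0, 0.0]
force: [0.2, -0.1, -0.2]
gripper_width: 0.714
```

```bash
python3 look.py 11 wrist side| tail -1 | cut -c1-20
```

```text
-7.11359689e-
```

View pics/wrist_11.png

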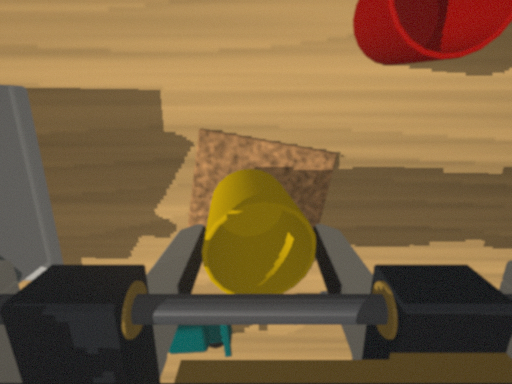

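View pics/side_11.png

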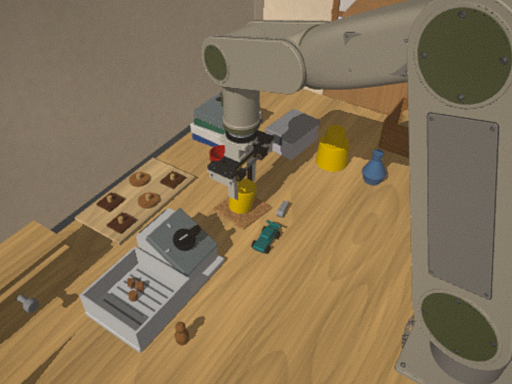

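Emit:
{"name": "jog_arm", "arguments": {
  "targets": "0 0 2 0 50; 0 0 4 0 50; 0 0 6 0 50; 0 0 8 0 50; 0 0 8 0 50"
}}

```text
t: 16.0
eef_pos: [610.0, -105.7, 78.6]
tool_rot: [1.0, 0.0, 0.002, -0.0]
force: [1.8, 2.8, 5.0]
gripper_width: 0.706
```

```bash
python3 look.py 12 wrist side| tail -1 | cut -c1-20
```

```text
2.77370447e-
```

View pics/wrist_12.png

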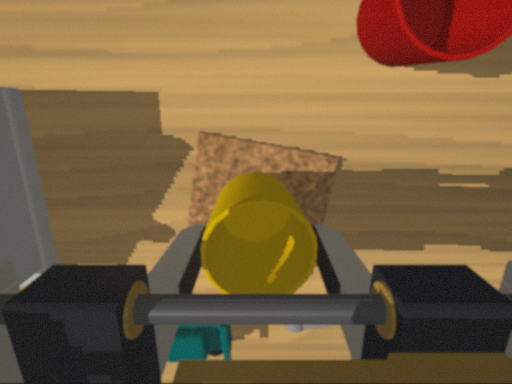

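The coaster contact straightened the cup: 5 N upward and the cup now looks upright. Releasing.

Emit:
{"name": "jog_arm", "arguments": {
  "targets": "0 0 0 0 72; 0 0 0 0 80; 0 0 0 0 93; 0 0 0 0 93; 0 0 -20 0 93; 0 0 -60 0 93; 0 0 -110 0 93; 0 0 -150 0 93"
}}

```text
t: 17.1
eef_pos: [609.1, -106.3, 231.4]
tool_rot: [1.0, 0.0, 0.002, 0.0]
force: [0.9, 0.0, -0.2]
gripper_width: 0.997
```

```bash
python3 look.py 13 wrist side scene| tail -1 | cut -c1-20
```

```text
2.59673093e-
```

View pics/wrist_13.png

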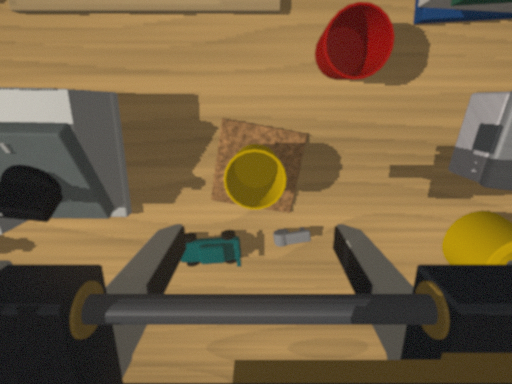

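View pics/side_13.png

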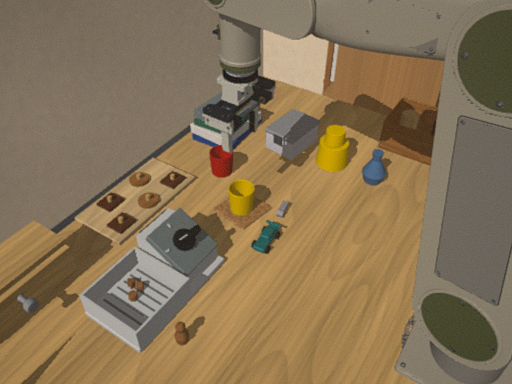

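The cup stands empty on its coaster. Next, the handle.

Run:
```python
from geo import *
np.set_printoptions(precision=1,suppress=True)
print('cup',pl('wrist_13',255,179,76)[:2], 'coaster',np.mean([pl('wrist_13',*p,6) for p in [(223,118),(309,134),(294,213),(213,196)]],0))
```

```text
cup [ 610.1 -101.3] coaster [ 607.5 -106.7    6. ]
```

Emit:
{"name": "jog_arm", "arguments": {
  "targets": "-20 -30 -10 0 60; -45 -80 -20 0 20; -70 -130 -20 0 0; -80 -180 -20 0 0; -85 -215 -20 0 0; -85 -230 -20 0 0; -85 -230 -20 0 0"
}}

```text
t: 18.12
eef_pos: [523.2, 124.1, 246.7]
tool_rot: [1.0, 0.001, -0.0, 0.0]
force: [0.9, 0.2, 0.2]
gripper_width: 0.3
```

```bash
python3 look.py 14 wrist | tail -1 | cut -c1-20
python3 - <<'E'
import cv2
im=cv2.imread('pics/wrist_14.png')[60:300,100:420]
im=cv2.resize(im,None,fx=2.5,fy=2.5,interpolation=cv2.INTER_CUBIC)
for i in range(0,320,20): cv2.putText(im,str(100+i),(int(i*2.5),8),0,.3,(0,0,255),1)
for i in range(0,240,20): cv2.putText(im,str(60+i),(0,int(i*2.5)+4),0,.3,(0,0,255),1)
cv2.imwrite('pics/wrist_14c.png',im)
E
```

```text
-0.07298098,
```

View pics/wrist_14c.png

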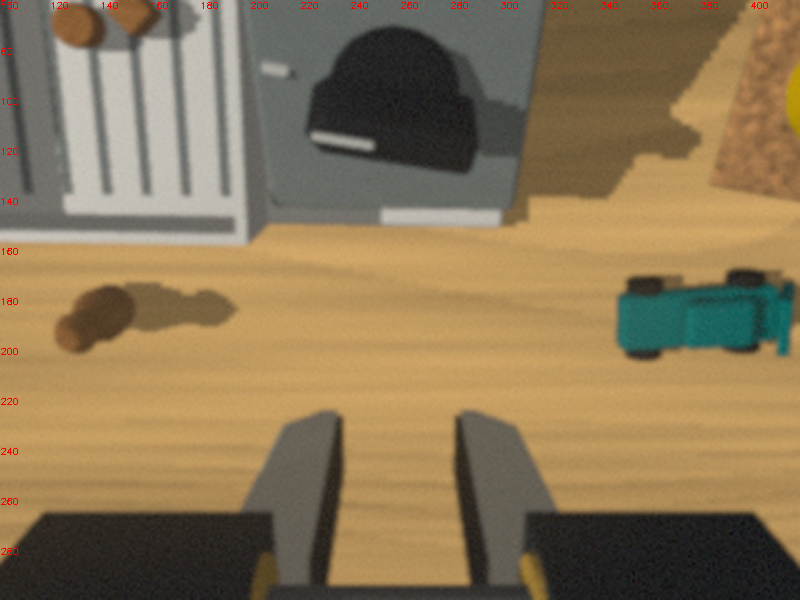

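View pics/wrist_14.png

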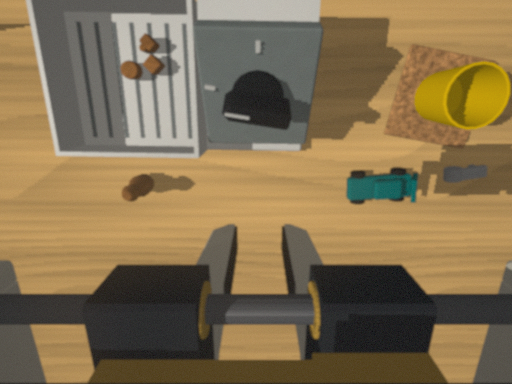

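```bash
python3 - <<'E'
from geo import *
np.set_printoptions(precision=1,suppress=True)
f='wrist_14'
for n,p,z in [('line nose end',(224,113),125),('line inner',(249,118),124),('bar right-bottom',(286,128),123),('left low',(222,112),125),('left up(223,104)',(225,95),125)]: print(n,pl(f,*p,z))
print('panel front',pl(f,208,142,57),pl(f,300,139,57)); 
print('indicators',pl(f,210,88,90),pl(f,258,46,115))
im=cv2.imread('pics/wrist_14.png');m=(im.max(2)<50).astype(np.uint8);m[145:]=0
n,l,s,c=cv2.connectedComponentsWithStats(m);print(s[s[:,4]>100].tolist())
# two-view triangulation of the white line ends
import sys
E
python3 - <<'E'
import cv2
im=cv2.imread('pics/side_13.png')[200:280,140:230]
cv2.imwrite('pics/side_13h.png',cv2.resize(im,None,fx=7,fy=7,interpolation=cv2.INTER_CUBIC))
im=cv2.imread('pics/wrist_14.png')[30:150,190:330]
cv2.imwrite('pics/wrist_14h.png',cv2.resize(im,None,fx=5,fy=5,interpolation=cv2.INTER_CUBIC))
E
```

```text
line nose end [593.6 156.1 125. ]
line inner [589.2 133.9 124. ]
bar right-bottom [580.3 100.4 123. ]
left low [594.4 157.8 125. ]
left up(223,104) [608.8 154.7 125. ]
panel front [558.2 183.5  57. ] [561.6  78.1  57. ]
indicators [615.7 173.   90. ] [649.2 125.8 115. ]
[[0, 0, 512, 384, 193981], [224, 71, 67, 58, 2627]]
```

View pics/side_13h.png

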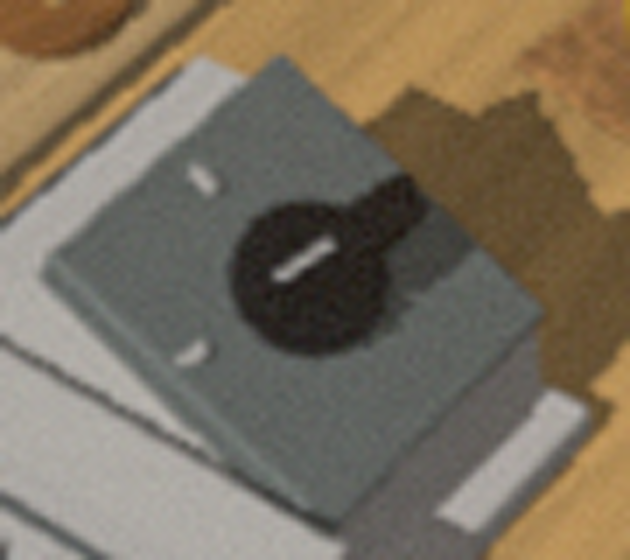

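View pics/wrist_14h.png

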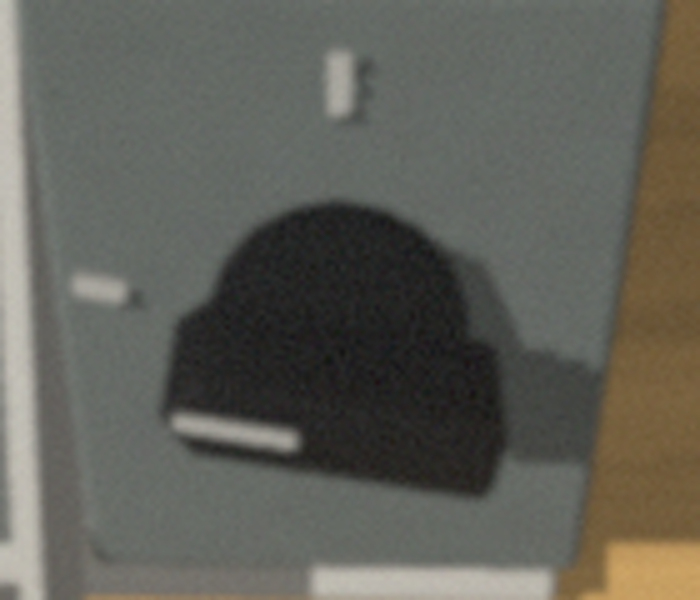

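Run:
```python
from geo import *
np.set_printoptions(precision=1,suppress=True)
a=tri(('wrist_14',224.5,114.5),('side_13',179.2,239.8));b=tri(('wrist_14',249.8,118),('side_13',187.5,234.8));print(a,b)
print(tri(('wrist_14',258,46.5),('side_13',140+202/7,200+178/7)),tri(('wrist_14',210,88),('side_13',140+194/7,200+352/7)))
```

```text
(array([592.5, 155.4, 128.3]), [np.float64(0.06124589916036776), np.float64(0.061245899160265245)]) (array([589. , 132.9, 125.5]), [np.float64(0.44010670009938785), np.float64(0.44010670009936786)])
(array([648.8, 125.7, 114.2]), [np.float64(0.14268498214360692), np.float64(0.1426849821437725)]) (array([615.3, 171.9,  95.9]), [np.float64(0.20122869096376977), np.float64(0.20122869096371712)])
```

Handle: the on mark is at y≈125.7, the nose tip at about (592,156,128) and the axis top at about (588,125.5,125). I'll push the nose up-slope with the closed fingertips.

Emit:
{"name": "jog_arm", "arguments": {
  "targets": "15 -15 30 0 0; 32 -36 75 0 0; 38 -36 105 0 0; 38 -36 120 0 0; 38 -36 120 0 0; 38 -36 120 0 0",
  "grip_force": 15
}}

```text
t: 18.92
eef_pos: [562.4, 159.4, 128.9]
tool_rot: [1.0, -0.0, 0.001, -0.0]
force: [-0.8, -0.4, -0.0]
gripper_width: 0.007
```

```bash
python3 look.py 15 wrist side| tail -1 | cut -c1-20
```

```text
-6.97622239e-
```

View pics/wrist_15.png

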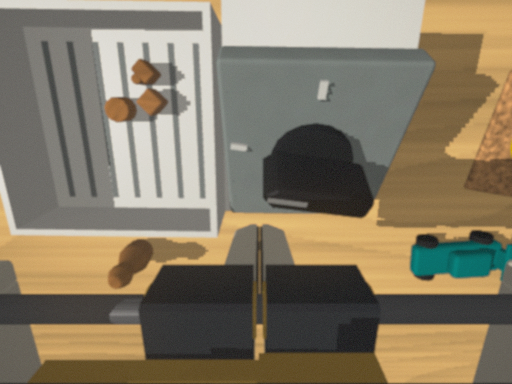

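View pics/side_15.png

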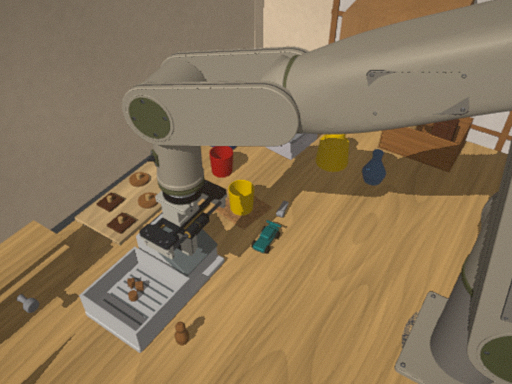

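Emit:
{"name": "jog_arm", "arguments": {
  "targets": "8 3 0 0 0; 14 3 0 0 0; 19 3 0 0 0; 24 4 0 0 0; 29 6 0 0 0; 33 9 0 0 0; 36 13 0 0 0; 36 13 0 0 0"
}}

```text
t: 20.02
eef_pos: [596.7, 149.3, 127.2]
tool_rot: [1.0, 0.0, -0.001, -0.002]
force: [-6.4, 12.7, 4.0]
gripper_width: 0.005
```

```bash
python3 look.py 16 wrist side| tail -1 | cut -c1-20
```

```text
-1.42360769e+
```

View pics/wrist_16.png

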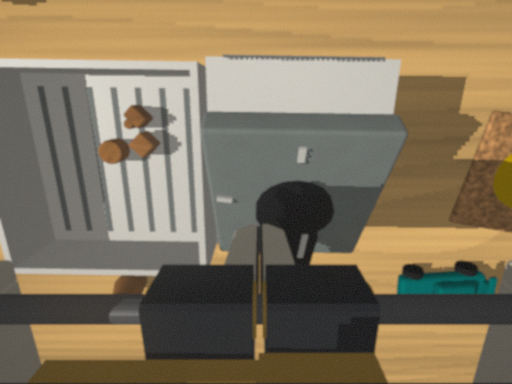

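The nose now points up-slope toward the on mark at (302,155), and the tool is pressing on the stop with about 13 N. I'll back off and check.

Emit:
{"name": "jog_arm", "arguments": {
  "targets": "-4 -10 0 0 0; -8 -14 -15 0 0; -25 -14 -50 0 0; -50 0 -90 0 0; -70 20 -110 0 0; -75 28 -120 0 0; -75 28 -120 0 0"
}}

```text
t: 21.0
eef_pos: [523.1, 118.5, 248.3]
tool_rot: [1.0, -0.0, 0.001, -0.0]
force: [-0.3, 0.5, 0.5]
gripper_width: 0.006
```

```bash
python3 look.py 17 wrist side scene| tail -1 | cut -c1-20;python3 - <<'E'
import cv2
im=cv2.imread('pics/wrist_17.png')[20:170,180:340]
cv2.imwrite('pics/wrist_17h.png',cv2.resize(im,None,fx=4,fy=4,interpolation=cv2.INTER_CUBIC))
E
```

```text
-6.72335713e-
```

View pics/wrist_17h.png

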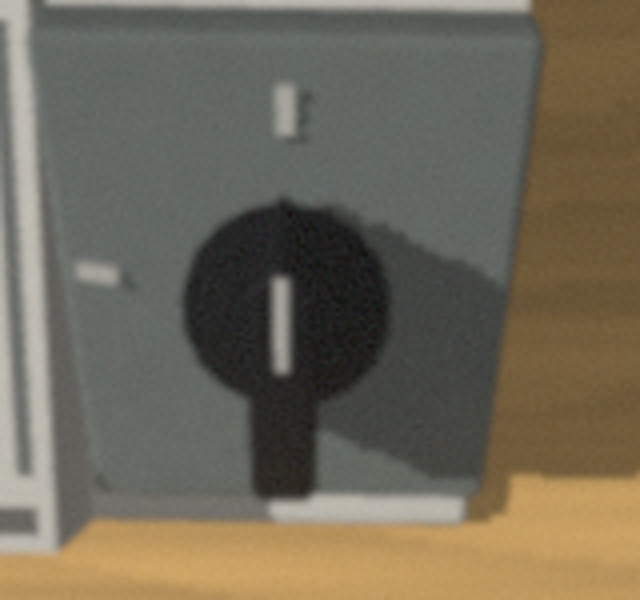

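View pics/wrist_17.png

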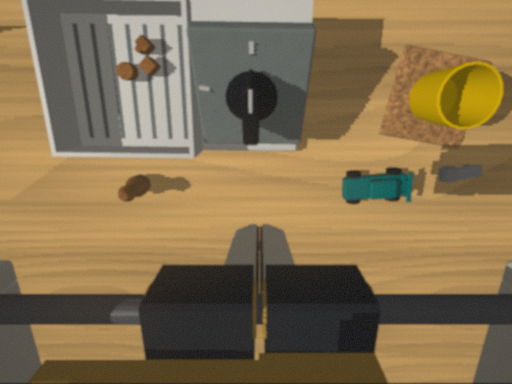

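View pics/side_17.png

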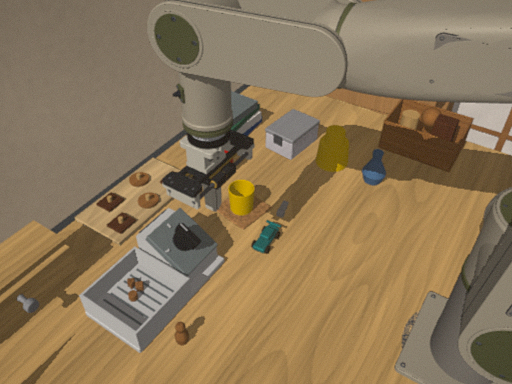

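The handle mark lines up with the on mark, the cup is upright on its coaster, the pieces are in the basket and the robot is clear of everything. Handing in.

```bash
python3 -c "
from workcell import job; print(job.finish_job())"
```

```text
the job is handed in; nothing more can be done
None
```

The job was handed in at about 21 s of the 67 s allowed, and my last pictures show every part of it done.

**What I did**
- **Tipping:** the jog can't tilt the tool, so I held the cup lightly at its rim and caught its foot on the front edge of the basket. Moving forward and down then tipped it past 90°, and all three pieces fell out.
- **Cup:** it swung upright in the light grip. I carried it back, pressed it flat on the coaster and let go.
- **Handle:** I pushed the nose clockwise with closed fingertips until it pressed on its stop (about 13 N on the wrist), then backed away.

**Last checks**
- **Pieces:** all three lie on the basket floor.
- **Cup:** it stands upright and empty, about 3 mm (x) and 5 mm (y) from the coaster's centre.
- **Handle:** its mark lines up with the on mark after release. I judged this by eye and did not measure the angle.
- **Other toys and vase:** none looked moved in the pictures; I did not measure their positions again.
- **Robot:** clear of everything, with about zero force on the wrist.

**What disagreed**
- **Grip height:** my first grip touched at the cup's rim instead of the height I aimed for. I set the cup down and gripped it again twice before tipping.
- **Slip on the way back:** the cup slipped a few millimetres in the light grip, and pressing it onto the coaster put that right.

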